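# Hang the jar carrier on the sprung hook to drain

### The arm

A 6-joint arm with a two-finger parallel gripper is mounted at the origin on the work surface. World frame = base frame: x ahead of the robot, y to its left, z up, the work surface at z = 0. Lengths are in m, angles in rad, forces in N, time in s.
With the tool pointing down it reaches from about 0.375 to 0.975 m from the base axis. Payload 3.8 kg.
Tool frame: the origin (TCP) lies midway between the tips of the shut fingers; the grasp point (between the pads) lies 19 mm behind it; z points along the fingers, y is the line along which they close (so a half turn about z gives the same grasp; the last joint's range is limited). The gripper opens to 85 mm and grips with 20 to 120 N. Pads are 22 mm wide; open, the fingers measure 114 mm over their backs; the gripper's body (76 mm by 85 mm) begins 54 mm behind the grasp point. The pads swing forward as they close: fully open they stand 13 mm farther back than shut.
Start: joints at [-1.164, 0.264, 1.604, -0, 1.274, -0.037], TCP at [0.29, -0.61, 0.231] pointing down, gripper open.
Joint ranges: [-2.63, 2.63], [-0.94, 2.18], [0.31, 2.57], [-1.31, 4.45], [0, 2.66], [-2.55, 2.55]. Speed limits (rad/s): [2.57, 2.57, 3.14, 3.14, 3.14, 3.14].

### API

Orientations are given as a rotation vector (axis times angle).
In Python, from workcell import bot gives the robot as it stands.
- The arm moves only by the tool jog_arm, never from a script. Its argument "motion" is a list of rows, each a list of 5 numbers: the opening, from -1 (shut) to 1 (fully open), then the shift along the tool's x, y, z in mm, then the turn about the tool's z in degrees. In form: [[claw, x, y, z, twist], ...]. A call has 1 to 10 rows; each row shifts and turns the commanded pose from where the row before left it, along the tool's axes as they then stand; what a row does not reach is not made up. A row lasts 1/12 s, in which the tool goes at most 41.7 mm and 7.16 degrees, less where a joint would pass 70% of its speed; a pose out of reach is approached as far as the arm can. A call with a gripper value outside its range is refused whole. The fingers move at their own pace and stop on an object; "force" is the grip in N (left out, the last holds). Time passes only in rows, so rows that do not move let the fingers close. It gives the time, the measured TCP pose, the force, the opening and the grip force at its end, in the units of the state.
- bot.read_state(): the state, without advancing time (a new reading comes with each control period).
- bot.read_camera(name): name is "side" or "top"; returns (picture, depth): 384x512x3 uint8, red, green, blue; 384x512 float32, m along the optical axis (not along the pixel's ray), 0 where there is no reading.
- bot.get_calibration(name): a dict with "vfov" (degrees; the focal length in pixels is half the picture's height over the tangent of half this angle, whatever the lens; pixels are square), "cx", "cy" (the principal point, pixels), "dist" ([k1, k2, p1, p2, k3] as OpenCV has them; the pictures are not rectified), "rvec" (rotation vector, rad) and "tvec" (3), from world to camera coordinates, as OpenCV has them. Camera axes: x right, y down, z forward; pixel columns grow to the right and rows downward; lengths in m; the calibration is good to about 2 mm. A picture is of the moment at which its call begins. get_calibration takes no time and is no camera call.
- bot.finish_job(): hands the job in; it is judged then, once.
The state is a dict: "time": time; "q": joint angles; "joint_vel": joint speeds; "joint_torque": joint torques, N m; "tool_pos": TCP position; "tcp_rot": TCP orientation; "wrist_force": force on the tool from outside, world axes, zero at the start; "torque": the same for the moment, N m; "width": opening from 0.0 (shut) to 1.0 (fully open); "grip_force": force on a finger pad.
Only numpy, scipy, OpenCV 4.12 (cv2) and the standard library are available. Lean on these libraries where they do the work, as an engineer would, in place of code of your own. Each camera call takes 0.05 s, during which the arm holds its last target. There are 200 camera calls.

### The job

Hang the steel carrier with the four jars, which stands in the drip pan, up to drain on the spring-loaded hook of the stand: take the hook by its black side handle, pull it down, swing it in under the carrier's handle bar, and ease it up until it is back at the top with the carrier hanging from it, then let go. Keep the carrier upright, do not let the hook fly up, do not touch the carrier with the gripper, and leave everything else where it is.

Things in the scene. Friction and masses are not known exactly. Their poses are not given: they have to be found in the camera images.
- pan (a point): Centre of the fixed stand's open steel drip pan, 190 x 240 mm (x, y), floor 8 mm, rim 24 mm high; -x points to the robot (within 0.15 rad). The post (28 mm thick) is 215 mm to +x, 10 mm to -y of here. A boom, 400 mm up, swings freely about it (0.8 rad to pan's -y, 0.5 to +y), stays where left, and bears the hook's rod 220 mm from the post, at first 0.40 to 0.65 rad to -y, clear of the carrier.
- hook (a joint): How far the hook is pulled straight down out of its tube (48 mm thick, lower end 330 mm above the table), m: 0 at the top (rest), 0.105 at most. The spring pulls up with about 8.5 N at the top and 11.5 N at the bottom, net of the hook's weight. Let go low down, it flies up at over 0.7 m/s; ease it up, well below 0.4 m/s. It holds the hung carrier at the top.
- hook_grip (a point): Where to hold the hook's handle: on the axis of a level black round bar 16 mm thick, running from the rod 155 mm outwards, away from the post in line with the boom, a 28 mm ball at its end. 120 mm from the rod, 340 mm from the post axis, 290 mm above the table at the top. Its axes swing with the boom: x along the bar to the post, y across, z up. Free above.
- hook_seat (a point): Where the bar will rest in the hook, a J of 10 mm wire below the rod, open upwards, its point to +y (axes as hook_grip, which lies 120 mm to -x, 22 mm to -y and 75.5 mm up from here). The rod is 22 mm to -y of the seat, the point 26 mm to +y with its top 24.5 mm above the seat; free gap about 34 mm. Underside of the bend 20 mm below the seat. 214 mm above the table at the top.
- handle_bar (a point): Middle of the carrier's handle bar: the level top, 120 mm long along the carrier's x, 8 mm thick, of an upside-down U of wire in the carrier's middle plane, 165 mm above its underside (173 mm above the table in the pan). Free space under it down to the jar lids.
- carrier: Steel tray with rims, 130 x 104 mm (x, y), with four amber jars with white lids fixed in it (tops 56 mm above its underside), 0.34 to 0.54 kg. Origin: centre of its underside. It stands in the drip pan, its x within 0.15 rad of the stand's x.
- spare: Bystander: the same carrier without jars, on the table. Origin: centre of its underside. Same size. Leave it.
- beaker: Bystander: glass beaker, 72 mm wide, 90 mm high, near the pan on its +y side. Origin: centre of its underside.
- cream_jar: Bystander: white round jar, 64 mm wide, 50 mm high, near the pan on its -y side, below the hook's way. Origin: centre of its underside.
- lotion: Bystander: white bottle, 60 mm wide, 150 mm high, on the pan's +y side, nearer the post than the beaker. Origin: centre of its underside.
- dishes: Bystander: pile of clear dishes, 90 mm wide, 36 mm high, on the -y side of the pan, towards the post. Origin: centre of its underside.
- spatula: Bystander: 190 mm spatula lying flat on the table to the robot's left. Origin: its underside.

How it is judged:
By the outcome, as a careful person would: the job done as asked, in the order asked, and still so for the second after the job is handed in, with the robot touching nothing.
It also fails if it takes over 51 s, if anything falls off the work surface, if the arm or the gripper's body presses on something with over 40 N, if the wrist force passes 120 N, or if a joint passes its speed limit or range.

## Working session

There is one attempt and no reset: what is moved stays moved. The work goes in short steps, Python scripts to look and compute and a tool call to move; the robot and the scene stay as the last step left them, time stands still between calls to the robot, and variables do not carry over. Pictures are saved under pics/ and viewed, at most 12 in all, crops included, and the job is handed in when it is done.

Besides the shell and the picture viewer there is one more tool, called after "Call:" in YAML: its name, and indented under it one key for each argument. jog_arm: Moves the arm, as the interface text tells. Its arguments: {"type":"object","properties":{"motion":{"type":"array"},"force":{"type":"number"}},"required":["motion"]}

```bash
ls; mkdir -p pics; cat > h.py <<'E'
import numpy as np, cv2
from workcell import bot
def cal(n):
    c=bot.get_calibration(n); f=192/np.tan(np.radians(c["vfov"])/2)
    K=np.array([[f,0,c["cx"]],[0,f,c["cy"]],[0,0,1.]]); R=cv2.Rodrigues(np.array(c["rvec"],float))[0]
    return K,np.array(c["dist"],float),R,np.array(c["tvec"],float)
def rays(n,uv):
    K,d,R,t=cal(n); p=cv2.undistortPoints(np.array(uv,float).reshape(-1,1,2),K,d)[:,0]
    return -R.T@t,np.c_[p,np.ones(len(p))]@R
def onz(n,uv,z):
    o,r=rays(n,uv); return o+r*((z-o[2])/r[:,2])[:,None]
def cloud(n,dep):
    v,u=np.mgrid[0:384,0:512]; o,r=rays(n,np.c_[u.ravel(),v.ravel()])
    return (o+r*dep.ravel()[:,None]).reshape(384,512,3)
def proj(n,P):
    K,d,R,t=cal(n); return cv2.projectPoints(np.array(P,float).reshape(-1,1,3),cv2.Rodrigues(R)[0],t,K,d)[0][:,0]
E
python3 - <<'E'
from h import *
for n in("side","top"):
    p,d=bot.read_camera(n); np.savez(n+"0.npz",p=p,d=d)
    cv2.imwrite(f"pics/{n}0.png",cv2.resize(p[:,:,::-1],(800,600)))
    K,_,R,t=cal(n); print(n,K[0,0],-R.T@t,R[2],bot.get_calibration(n)["dist"])
print(bot.read_state())
E
```

```text
pics
side 359.32242433965445 [0.14893985 0.65202478 0.80641153] [ 0.37843209 -0.70283417 -0.60233983] [-0.11547082  0.          0.          0.          0.        ]
top 485.7500449735674 [ 0.18928835 -0.06262736  1.77314395] [ 0.21343369 -0.01448019 -0.97685024] [-0.09580362  0.          0.          0.          0.        ]
{'time': 0.1, 'q': array([-1.16387942e+00,  2.64673960e-01,  1.60526365e+00, -1.23633805e-05,
        1.27372735e+00, -3.68870527e-02]), 'joint_vel': array([-0.00183353, -0.00105268, -0.00225541, -0.00121222,  0.00173733,
        0.00013424]), 'joint_torque': array([ 7.00312921e-04, -5.16709220e+01, -3.68589091e+01, -3.45153005e-06,
        6.31456263e-03,  3.47652211e-06]), 'tool_pos': array([ 0.28956258, -0.6089814 ,  0.23007499]), 'tcp_rot': array([-3.06257655e+00, -6.90976290e-01,  6.16672914e-04]), 'wrist_force': array([-0.24322351, -0.07227458, -0.07549259]), 'torque': array([ 0.02970675, -0.01904241,  0.05213619]), 'grip_force': 0.0, 'width': 0.9981178035432479}
```

View pics/side0.png

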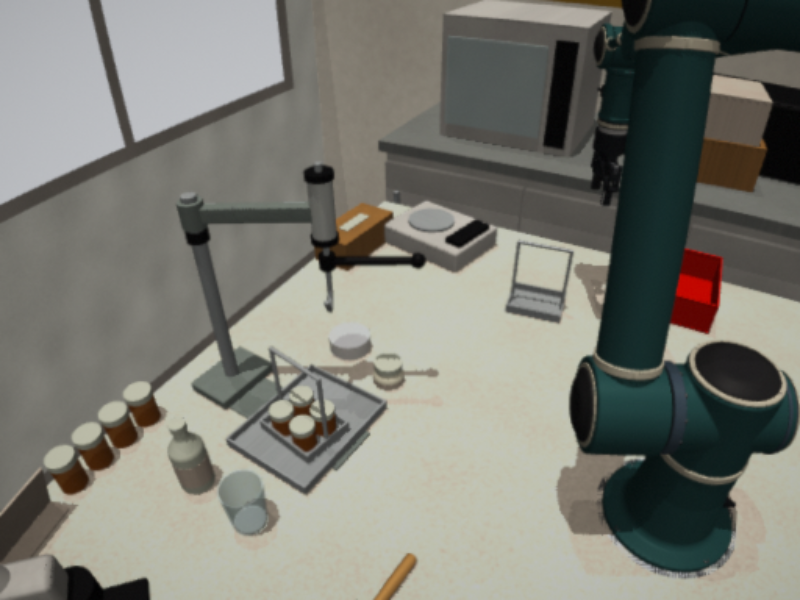

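View pics/top0.png

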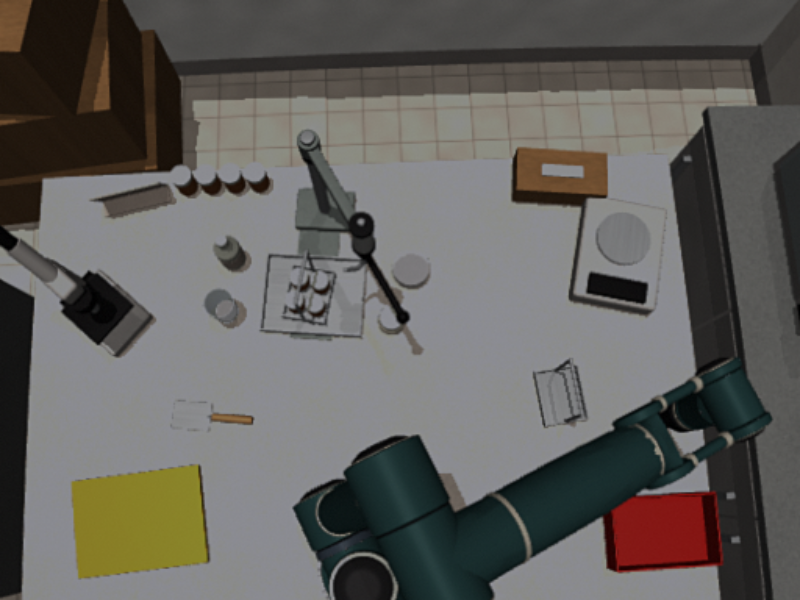

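Side view: ball at (418,260), hook rod (328,262), carrier bar from (272,350) to (322,382) (800-px scale). Top view: ball (403,317), post top (308,140), pan corners about (268,255), (367,258), (363,337), (261,332).

```bash
python3 - <<'E'
from h import *
s=np.load("side0.npz")["p"];t=np.load("top0.npz")["p"]
a=cv2.resize(s[205:300,145:250],None,fx=4,fy=4,interpolation=cv2.INTER_CUBIC)[:,:,::-1]
b=cv2.resize(t[155:220,160:265],None,fx=4,fy=4,interpolation=cv2.INTER_CUBIC)[:,:,::-1]
o=np.zeros((600,800,3),np.uint8);o[:a.shape[0],:390]=a[:,:390]; o[:b.shape[0],400:400+390]=b[:,:390]
cv2.imwrite("pics/crop.png",o)
k=.64
print("ball",onz("side",[[418*k,260*k]],.29),onz("top",[[403*k,317*k]],.29))
print("bar",onz("side",[[272*k,350*k],[322*k,382*k]],.173))
print("pan",onz("top",np.array([[268,255],[367,258],[363,337],[261,332]])*k,.024))
print("post",onz("top",np.array([[308,138]])*k,.42), onz("top",np.array([[361,222]])*k,.47))
# depth based ball/bar points
for n in("side","top"):
    z=np.load(n+"0.npz");P=cloud(n,z["d"]);g=z["p"].max(2)
    m=(g<60)&(abs(P[:,:,2]-.29)<.02)&(P[:,:,0]>.35)&(abs(P[:,:,1]+.1)<.25)
    Q=P[m]; print(n,m.sum(),Q.mean(0) if len(Q) else 0, Q.min(0),Q.max(0))
    if len(Q)>5:
        l=cv2.fitLine(Q[:,:2].astype(np.float32),cv2.DIST_HUBER,0,.01,.01).ravel(); print(l, np.degrees(np.arctan2(l[1],l[0])))
E
```

```text
ball [[ 0.50995635 -0.09669422  0.29      ]] [[ 0.51252397 -0.096771    0.29      ]]
bar [[0.68771444 0.11087054 0.173     ]
 [0.5662294  0.13640982 0.173     ]]
pan [[ 0.73607299  0.21537056  0.024     ]
 [ 0.71880766 -0.0227154   0.024     ]
 [ 0.52624277 -0.00709527  0.024     ]
 [ 0.54764775  0.23259328  0.024     ]]
post [[0.84601591 0.07484794 0.42      ]] [[ 0.65213841 -0.02420179  0.47      ]]
side 400 [ 0.59068386 -0.04590889  0.29471907] [ 0.49693736 -0.10328634  0.27514259] [0.83444615 0.08053798 0.30897894]
[ 0.8850064   0.4655788   0.5906839  -0.04590889] 27.747688
top 257 [ 0.59028422 -0.05425022  0.29746803] [ 0.50072505 -0.10624328  0.27103894] [0.83971732 0.08794179 0.30993003]
[ 0.87921906  0.47641772  0.5902842  -0.05425022] 28.451698
```

View pics/crop.png

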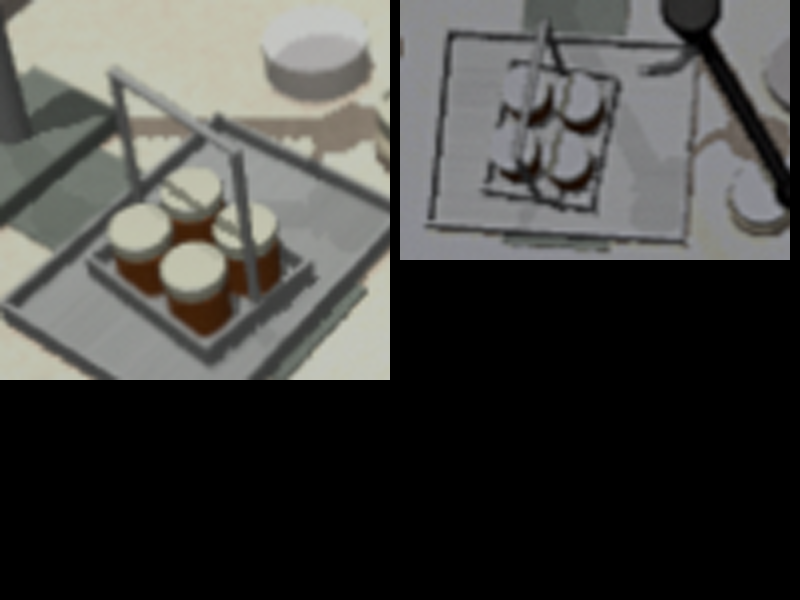

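The crop shows the carrier bar ends at side px (173.8,222.8), (204.5,243.0) and top px (196.3,161), (190,195.8). The hook's J is near the pan's corner, clear of the carrier.

```bash
cat >> h.py <<'E'
def tri(us,ut):
    M=[]
    for n,u in(("side",us),("top",ut)):
        K,d,R,t=cal(n); M.append((np.c_[R,t],cv2.undistortPoints(np.array(u,float).reshape(-1,1,2),K,d)[:,0].T))
    X=cv2.triangulatePoints(M[0][0],M[1][0],M[0][1],M[1][1]); return (X[:3]/X[3]).T
def totool(p,yaw=None):
    s=bot.read_state(); R=cv2.Rodrigues(np.array(s["tcp_rot"]))[0]
    y=np.degrees(np.arctan2(R[1,0],R[0,0])); print("pos",s["tool_pos"].round(4),"yaw",y.round(2),"shift mm",(R.T@(np.array(p)-s["tool_pos"])*1e3).round(1),"twist",None if yaw is None else round(y-yaw,2))
E
python3 - <<'E'
from h import *
k=.64
B=tri([[173.75,222.75],[204.5,243]],[[196.25,161],[190,195.75]]);print("bar",B,B.mean(0))
print("side@.173",onz("side",[[173.75,222.75],[204.5,243]],.173).mean(0),"top@.173",onz("top",[[196.25,161],[190,195.75]],.173).mean(0))
print("ball",tri([[418*k,260*k]],[[403*k,317*k]]))
for n in("side","top"):
    z=np.load(n+"0.npz");P=cloud(n,z["d"]);g=z["p"].max(2)
    m=(g<60)&(abs(P[:,:,2]-.29)<.025)&(P[:,:,0]>.35)&(P[:,:,0]<.62)&(abs(P[:,:,1]+.1)<.25)
    m=m.astype(np.uint8); v,u=np.nonzero(m)
    w=onz(n,np.c_[u,v],.29); l=cv2.fitLine(w[:,:2].astype(np.float32),cv2.DIST_HUBER,0,.01,.01).ravel()
    print(n,len(u),np.degrees(np.arctan(l[1]/l[0])),l,"y at x=.543",l[3]+(.543-l[2])*l[1]/l[0])
totool([.543,-.079,.36],27.3)
E
```

```text
bar [[0.69363451 0.10611189 0.17167165]
 [0.57404989 0.13031726 0.16901782]] [0.6338422  0.11821458 0.17034474]
side@.173 [0.63227051 0.12047205 0.173     ] top@.173 [0.63284601 0.11778943 0.173     ]
ball [[ 0.51144898 -0.09714357  0.28966792]]
side 242 28.653175 [ 0.8775383   0.47950652  0.5563897  -0.07279444] y at x=.543 -0.08011087
top 201 27.170948 [ 0.889648    0.45664695  0.5581638  -0.07285944] y at x=.543 -0.08064287
pos [ 0.2896 -0.609   0.2301] yaw 25.43 shift mm [ 456.5 -370.1 -129.1] twist -1.87
```

Call:
jog_arm:
  motion:
    - [1,0,0,-40,-2]
    - [1,0,0,-40,0]
    - [1,0,0,-40,0]
    - [1,28,-23,-10,0]
    - [1,28,-23,0,0]
    - [1,28,-23,0,0]
    - [1,28,-23,0,0]
    - [1,28,-23,0,0]
    - [1,28,-23,0,0]
    - [1,28,-23,0,0]
  force: 80

```text
time: 0.93
tool_pos: [0.3897, -0.3746, 0.3607]
tcp_rot: [-3.051, -0.744, 0.001]
wrist_force: [0.6, 0.0, 1.0]
width: 0.997
grip_force: 0.0
```

Call:
jog_arm:
  motion:
    - [1,28,-23,0,0]
    - [1,28,-23,0,0]
    - [1,28,-23,0,0]
    - [1,28,-23,0,0]
    - [1,28,-23,0,0]
    - [1,28,-23,0,0]
    - [1,28,-23,0,0]
    - [1,15,-14,0,0]
    - [1,0,0,0,0]
    - [1,0,0,0,0]

```text
time: 1.77
tool_pos: [0.4963, -0.1229, 0.3608]
tcp_rot: [-3.051, -0.749, 0.002]
wrist_force: [-0.1, 0.3, 0.0]
width: 1.0
grip_force: 0.0
```

```bash
python3 - <<'E'
from h import *
totool([.5439,-.0805,.273],27.5)
p,d=bot.read_camera("side"); q,_=bot.read_camera("top")
o=np.zeros((480,800,3),np.uint8);a=cv2.resize(p[80:240,180:313],(399,480));b=cv2.resize(q[120:280,190:323],(399,480));o[:,:399]=a;o[:,400:799]=b
cv2.imwrite("pics/pre.png",o[:,:,::-1])
E
```

```text
pos [ 0.4963 -0.1229  0.3608] yaw 27.59 shift mm [ 61.9 -15.5  87.7] twist 0.09
```

View pics/pre.png

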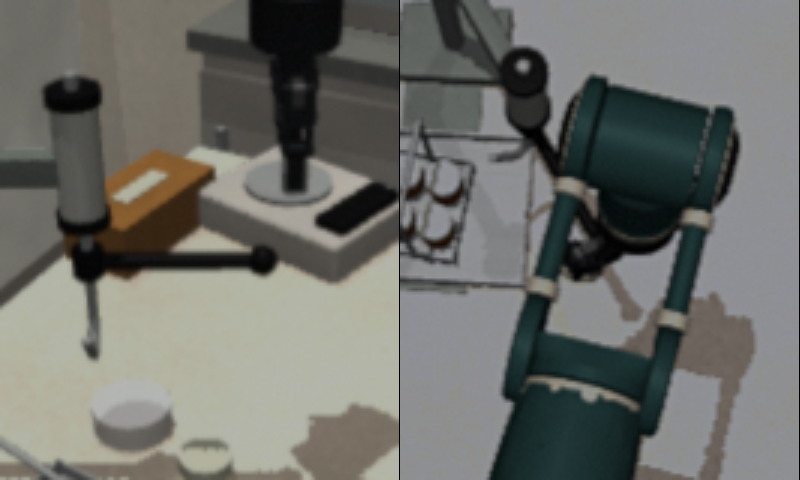

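The gripper stands above and short of the ball (62 mm short along the bar); path is clear.

Call:
jog_arm:
  motion:
    - [1,20,-5,0,0]
    - [1,20,-5,0,0]
    - [1,22,-5.5,0,0]
    - [1,0,0,0,0]
    - [1,0,0,20,0]
    - [1,0,0,20,0]
    - [1,0,0,20,0]
    - [1,0,0,20,0]
    - [1,0,0,8,0]
    - [1,0,0,0,0]

```text
time: 2.7
tool_pos: [0.5421, -0.0826, 0.2704]
tcp_rot: [-3.051, -0.742, 0.008]
wrist_force: [-0.2, -0.0, -0.5]
width: 1.0
grip_force: 0.0
```

```bash
python3 - <<'E'
from h import *
totool([.5439,-.0805,.271],27.5)
p,d=bot.read_camera("side"); q,_=bot.read_camera("top")
o=np.zeros((480,800,3),np.uint8);a=cv2.resize(p[80:240,180:313],(399,480));b=cv2.resize(q[120:280,190:323],(399,480));o[:,:399]=a;o[:,400:799]=b
cv2.imwrite("pics/pre2.png",o[:,:,::-1])
E
```

```text
pos [ 0.5421 -0.0826  0.2704] yaw 27.32 shift mm [ 2.6 -1.1 -0.6] twist -0.18
```

View pics/pre2.png

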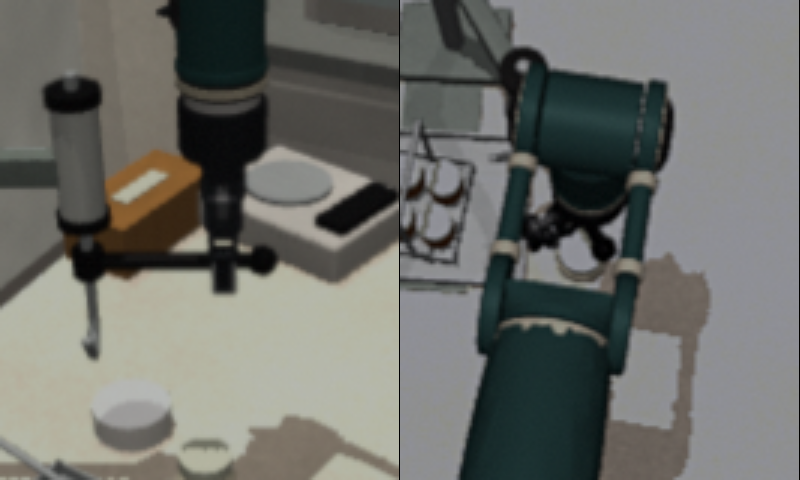

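The near finger is in front of the bar, well inside the ball. Closing.

Call:
jog_arm:
  motion:
    - [-1,2,0,0,0]
    - [-1,0,0,0,0]
    - [-1,0,0,0,0]
    - [-1,0,0,0,0]
    - [-1,0,0,0,0]
    - [-1,0,0,0,0]
    - [-1,0,0,0,0]
    - [-1,0,0,0,0]
  force: 80

```text
time: 3.47
tool_pos: [0.5462, -0.0806, 0.2739]
tcp_rot: [3.052, 0.745, 0.001]
wrist_force: [-0.4, 0.6, 3.0]
width: 0.155
grip_force: 78.0
```

Call:
jog_arm:
  motion:
    - [-1,0,0,5,0]
    - [-1,0,0,11,0]
    - [-1,0,0,11,0]
    - [-1,0,0,11,0]
    - [-1,0,0,11,0]
    - [-1,0,0,11,0]
    - [-1,0,0,11,0]
    - [-1,0,0,11,0]
    - [-1,0,0,10,0]
    - [-1,0,0,0,0]

```text
time: 4.3
tool_pos: [0.5464, -0.081, 0.1818]
tcp_rot: [3.051, 0.745, 0.002]
wrist_force: [-2.8, 0.1, 10.9]
width: 0.155
grip_force: 79.0
```

```bash
python3 - <<'E'
from h import *
P=np.array([.8455,.0765]); B=np.array([.633,.119])
s=bot.read_state(); print(s["wrist_force"],s["width"]); g=s["tool_pos"][:2]-P; r=np.hypot(*g); a=np.degrees(np.arctan2(*(-g)[::-1])); print("r",r,"yaw from post",a)
b=B-P; rb=np.hypot(*b); ab=np.degrees(np.arctan2(*(-b)[::-1])); e=ab+np.degrees(np.arctan2(.022,.22)); print("bar r",rb,"yaw bar",ab,"final boom yaw",e)
totool([*(P-r*np.array([np.cos(np.radians(e)),np.sin(np.radians(e))])),s["tool_pos"][2]],e)
for st in(2.,3.,4.): print(st,2*r*1e3*np.sin(np.radians(st/2)),"ty -",r*1e3*np.sin(np.radians(st)),"tx",r*1e3*(1-np.cos(np.radians(st))))
p,d=bot.read_camera("side")
cv2.imwrite("pics/down.png",cv2.resize(p[90:300,130:330],(600,600))[:,:,::-1])
E
```

```text
[-2.78530232  0.07584898 10.94767798] 0.1551198049200072
r 0.3380388112465258 yaw from post 27.777902601060195
bar r 0.21670832932769338 yaw bar -11.309932474020211 final boom yaw -5.599339336520569
pos [ 0.5464 -0.081   0.1818] yaw 27.44 shift mm [  54.6 -186.3   -0.2] twist 33.03
2.0 11.799181450901065 ty - 11.797384378415474 tx 0.20592411030837113
3.0 17.69764897611039 ty - 17.691584433814924 tx 0.4632704424185396
4.0 23.59476875683095 ty - 23.580395461213605 tx 0.8234455544253115
```

View pics/down.png

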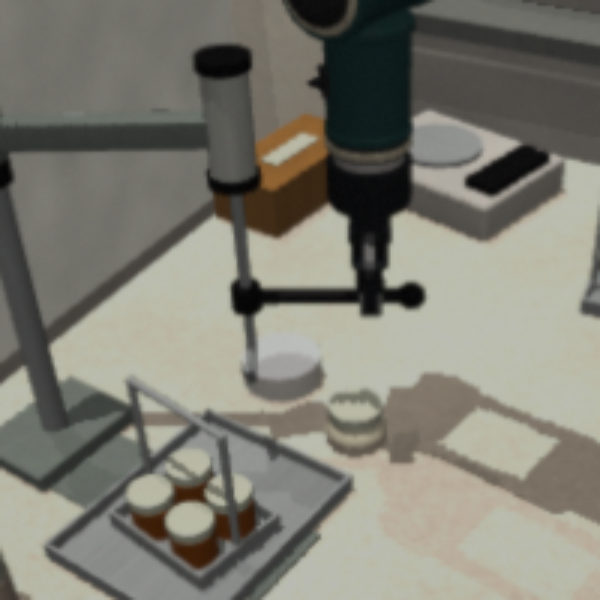

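Hook is down ~92 mm, grasp firm; the J tip (≈(250,378)) is below the bar level. Swinging in along the arc.

Call:
jog_arm:
  motion:
    - [-1,0.2,-11.8,0,2]
    - [-1,0.5,-17.7,0,3]
    - [-1,0.5,-17.7,0,3]
    - [-1,0.5,-17.7,0,3]
    - [-1,0.5,-17.7,0,3]
    - [-1,0.5,-17.7,0,3]
    - [-1,0.5,-17.7,0,3]
    - [-1,0.2,-11.8,0,2]
    - [-1,0,0,0,0]
    - [-1,0,0,0,0]

```text
time: 5.18
tool_pos: [0.5091, 0.0441, 0.183]
tcp_rot: [-3.138, -0.151, 0.001]
wrist_force: [-5.9, 0.5, 10.7]
width: 0.158
grip_force: 79.0
```

```bash
python3 - <<'E'
from h import *
P=np.array([.8455,.0765])
s=bot.read_state(); print(s["tool_pos"],s["wrist_force"]); g=s["tool_pos"][:2]-P; print("r",np.hypot(*g),"yaw from post",np.degrees(np.arctan2(*(-g)[::-1])))
e=-5.6;r=.338
totool([*(P-r*np.array([np.cos(np.radians(e)),np.sin(np.radians(e))])),.1818],e)
p,d=bot.read_camera("side");q,_=bot.read_camera("top"); np.savez("mid.npz",p=p,d=d,q=q)
o=np.zeros((500,800,3),np.uint8);o[:,:399]=cv2.resize(p[150:300,120:240],(399,500));o[:,400:799]=cv2.resize(q[110:235,160:260],(399,500))
cv2.imwrite("pics/mid.png",o[:,:,::-1])
E
```

```text
[0.50907251 0.04407679 0.18304565] [-5.91487902  0.5244112  10.73283494]
r 0.3379862736844221 yaw from post 5.504881658670065
pos [0.5091 0.0441 0.183 ] yaw 5.51 shift mm [  6.3 -65.1   1.3] twist 11.11
```

View pics/mid.png

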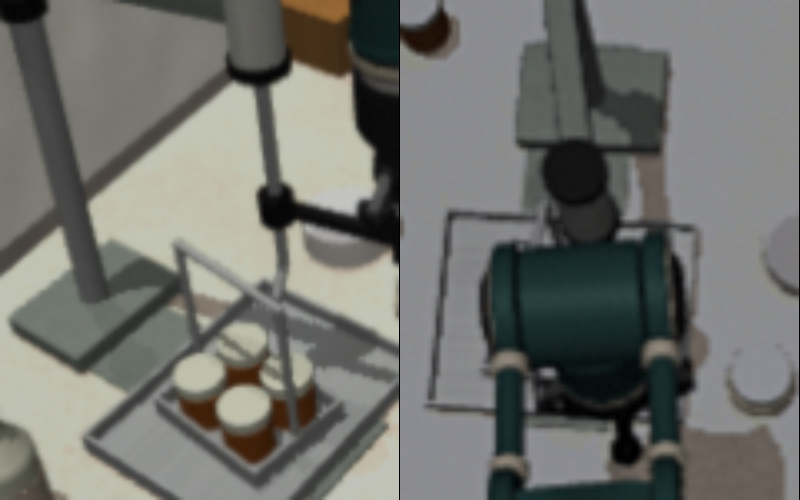

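The hook's J is behind the bar in view, its tip at about (280,295) below bar level, with ~11° still to go.

Call:
jog_arm:
  motion:
    - [-1,0.2,-11.8,0.5,2]
    - [-1,0.2,-11.8,0.5,2]
    - [-1,0.2,-11.8,0,2]
    - [-1,0.2,-11.8,0,2]
    - [-1,0.2,-11.8,0,2]
    - [-1,0,-5.9,0,1]
    - [-1,0,0,0,0]
    - [-1,0,0,0,0]

```text
time: 5.95
tool_pos: [0.5091, 0.1091, 0.182]
tcp_rot: [-3.137, 0.151, 0.002]
wrist_force: [-6.6, 1.2, 11.1]
width: 0.157
grip_force: 79.0
```

```bash
python3 - <<'E'
from h import *
P=np.array([.8455,.0765])
s=bot.read_state(); print(s["tool_pos"],s["wrist_force"]); g=s["tool_pos"][:2]-P; print("r",np.hypot(*g),"yaw from post",np.degrees(np.arctan2(*(-g)[::-1])))
y=np.degrees(np.arctan2(*(-g)[::-1]));c,sn=np.cos(np.radians(y)),np.sin(np.radians(y))
seat=P+np.array([[c,-sn],[sn,c]])@[-.22,.022]; print("seat",seat)
p,d=bot.read_camera("side");q,_=bot.read_camera("top"); np.savez("in.npz",p=p,d=d,q=q)
zz=s["tool_pos"][2]+.019-.0755
R=np.array([[c,-sn],[sn,c]])
pts=[[*seat,zz],[*(P+R@[-.22,.048]),zz+.0245],[*(P+R@[-.22,0]),zz+.03]]
print("pred px in crop (seat,tip,rod)",(proj("side",pts)-[140,150])*6)
o=cv2.resize(p[150:250,140:240],(600,600),interpolation=cv2.INTER_CUBIC)
cv2.imwrite("pics/in.png",o[:,:,::-1])
E
```

```text
[0.50905962 0.10910326 0.18197341] [-6.57964231  1.23457391 11.13454916]
r 0.33801641805036275 yaw from post -5.535050234101022
seat [0.62864778 0.11961745]
pred px in crop (seat,tip,rod) [[312.08544365 574.65190232]
 [266.21097057 569.44083179]
 [336.5010808  497.72329357]]
```

View pics/in.png

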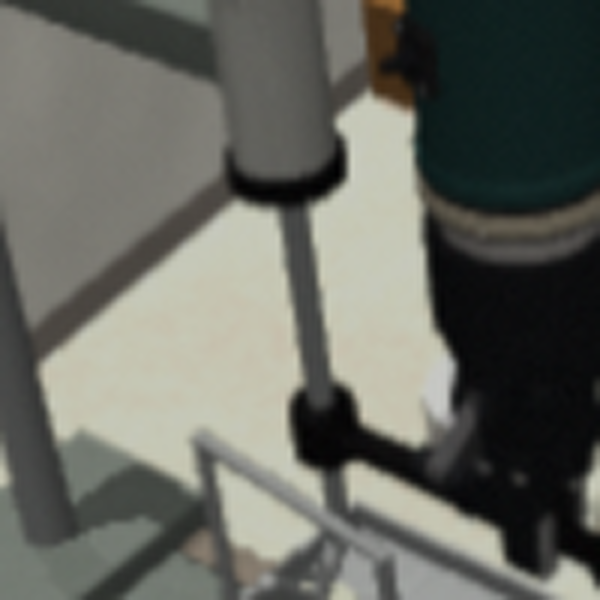

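The rod is where predicted (≈(336,497)), just on the far side of the bar, and the J passes under the bar to the near side. Raising gently, then a look before contact.

Call:
jog_arm:
  motion:
    - [-1,0,0,-3,0]
    - [-1,0,0,-6,0]
    - [-1,0,0,-6,0]
    - [-1,0,0,-6,0]
    - [-1,0,0,-6,0]
    - [-1,0,0,-5,0]
    - [-1,0,0,-3,0]
    - [-1,0,0,0,0]

```text
time: 6.72
tool_pos: [0.509, 0.1086, 0.2176]
tcp_rot: [-3.137, 0.152, 0.001]
wrist_force: [-7.1, 1.4, 10.3]
width: 0.157
grip_force: 78.9
```

```bash
python3 - <<'E'
from h import *
s=bot.read_state(); print(s["tool_pos"],s["wrist_force"])
p,d=bot.read_camera("side")
cv2.imwrite("pics/up1.png",cv2.resize(p[195:295,150:250],(600,600),interpolation=cv2.INTER_CUBIC)[:,:,::-1])
E
```

```text
[0.50900635 0.10861262 0.21761797] [-7.07806243  1.38581953 10.31281477]
```

View pics/up1.png

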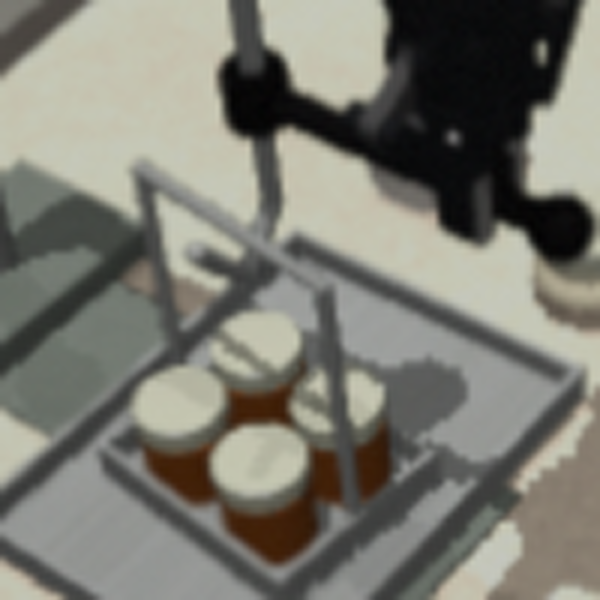

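The J's tip (≈(195,255)) is on the near side and the rod on the far side of the bar, near its middle. Easing up into contact and lifting.

Call:
jog_arm:
  motion:
    - [-1,0,0,-3,0]
    - [-1,0,0,-3,0]
    - [-1,0,0,-2,0]
    - [-1,0,0,-2,0]
    - [-1,0,0,-2,0]
    - [-1,0,0,-2,0]
    - [-1,0,0,-2,0]
    - [-1,0,0,-2,0]
    - [-1,0,0,-2,0]
    - [-1,0,0,-2,0]

```text
time: 7.6
tool_pos: [0.509, 0.1085, 0.238]
tcp_rot: [-3.137, 0.152, 0.002]
wrist_force: [-4.4, 0.8, 5.8]
width: 0.157
grip_force: 78.4
```

Call:
jog_arm:
  motion:
    - [-1,0,0,-3,0]
    - [-1,0,0,-3,0]
    - [-1,0,0,-3,0]
    - [-1,0,0,-3,0]
    - [-1,0,0,-3,0]
    - [-1,0,0,-3,0]
    - [-1,0,0,-3,0]
    - [-1,0,0,-3,0]
    - [-1,0,0,-3,0]
    - [-1,0,0,0,0]

```text
time: 8.43
tool_pos: [0.5089, 0.1082, 0.2649]
tcp_rot: [-3.138, 0.153, 0.002]
wrist_force: [-5.3, 1.2, 5.4]
width: 0.156
grip_force: 78.3
```

Call:
jog_arm:
  motion:
    - [-1,0,0,-2,0]
    - [-1,0,0,-2,0]
    - [-1,0,0,-2,0]
    - [-1,0,0,-1,0]
    - [-1,0,0,-1,0]
    - [-1,0,0,-1,0]
    - [-1,0,0,0,0]
    - [-1,0,0,0,0]
    - [-1,0,0,0,0]
    - [-1,0,0,0,0]

```text
time: 9.27
tool_pos: [0.5089, 0.1081, 0.2732]
tcp_rot: [-3.138, 0.153, 0.003]
wrist_force: [-6.4, 0.8, 4.1]
width: 0.158
grip_force: 78.2
```

```bash
python3 - <<'E'
from h import *
s=bot.read_state(); print(s["tool_pos"],s["wrist_force"],s["torque"])
p,d=bot.read_camera("side")
cv2.imwrite("pics/up2.png",cv2.resize(p[135:295,140:300],(600,600),interpolation=cv2.INTER_CUBIC)[:,:,::-1])
E
```

```text
[0.50891502 0.10813385 0.27323644] [-6.40440785  0.78904988  4.13145892] [0.19169609 0.87459494 0.1177561 ]
```

View pics/up2.png

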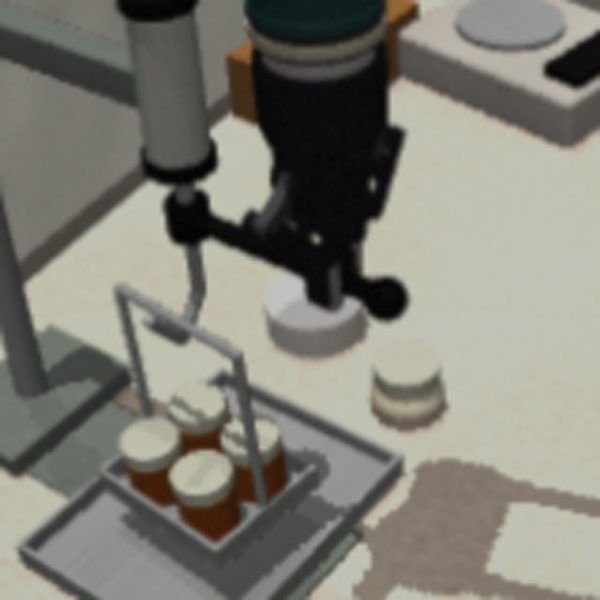

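The carrier hangs level in the hook, clear of the pan; the hook is within a millimetre or so of the top. Up until the spring force vanishes.

Call:
jog_arm:
  motion:
    - [-1,0,0,-0.5,0]
    - [-1,0,0,-0.5,0]
    - [-1,0,0,0,0]
    - [-1,0,0,0,0]

```text
time: 9.65
tool_pos: [0.5089, 0.1081, 0.2739]
tcp_rot: [-3.138, 0.153, 0.003]
wrist_force: [-5.4, 0.9, 2.9]
width: 0.162
grip_force: 78.1
```

Call:
jog_arm:
  motion:
    - [-1,0,0,-0.5,0]
    - [-1,0,0,-0.5,0]
    - [-1,-0.5,0,0,0]
    - [-1,-0.5,0,0,0]
    - [-1,0,0,0,0]

```text
time: 10.07
tool_pos: [0.5089, 0.1079, 0.274]
tcp_rot: [3.137, -0.153, -0.0]
wrist_force: [0.9, 0.6, -7.7]
width: 0.159
grip_force: 78.0
```

At the stop now. Release and retreat straight up.

Call:
jog_arm:
  motion:
    - [-1,0,0,0.5,0]
    - [-1,0,0,0,0]
    - [-0.4,0,0,0,0]
    - [0,0,0,0,0]
    - [0.5,0,0,0,0]
    - [1,0,0,0,0]
    - [1,0,0,0,0]
    - [1,0,0,0,0]
    - [1,0,0,0,0]

```text
time: 10.82
tool_pos: [0.5088, 0.1081, 0.2752]
tcp_rot: [-3.138, 0.153, -0.001]
wrist_force: [-0.9, 0.2, 0.1]
width: 1.002
grip_force: 0.0
```

Call:
jog_arm:
  motion:
    - [1,0,0,-5,0]
    - [1,0,0,-10,0]
    - [1,0,0,-15,0]
    - [1,0,0,-20,0]
    - [1,0,0,-20,0]
    - [1,-10,0,-20,0]
    - [1,-20,0,-10,0]
    - [1,-20,0,0,0]
    - [1,-20,0,0,0]
    - [1,0,0,0,0]

```text
time: 11.65
tool_pos: [0.4368, 0.1152, 0.3769]
tcp_rot: [-3.137, 0.151, -0.002]
wrist_force: [-0.2, -0.4, -0.9]
width: 1.0
grip_force: 0.0
```

```bash
python3 - <<'E'
from h import *
s=bot.read_state(); print(s["tool_pos"],s["wrist_force"],s["width"])
p,d=bot.read_camera("side")
cv2.imwrite("pics/end.png",cv2.resize(p[95:335,100:340],(600,600),interpolation=cv2.INTER_CUBIC)[:,:,::-1])
E
```

```text
[0.43684134 0.11524112 0.37693313] [-0.15143805 -0.44664778 -0.93909845] 0.9997107920409514
```

View pics/end.png

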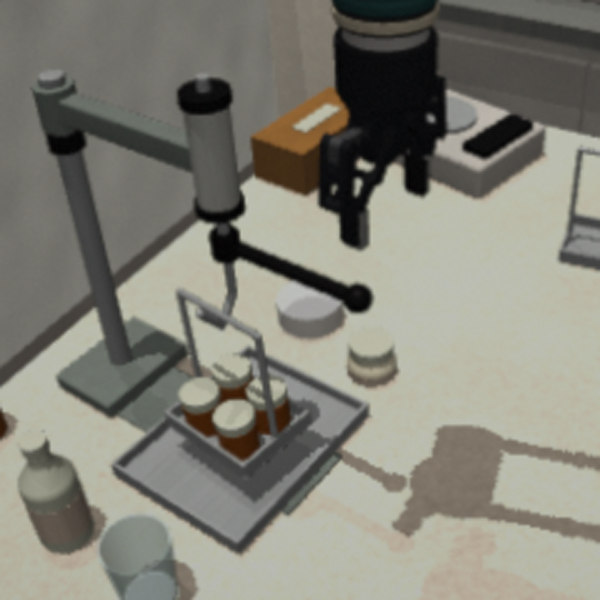

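The carrier hangs upright from the hook at the top, above the pan (bar ≈(180,293)–(262,337)); the gripper is free, the bystanders untouched. A short settling pause, then hand in.

Call:
jog_arm:
  motion:
    - [1,0,0,0,0]
    - [1,0,0,0,0]
    - [1,0,0,0,0]
    - [1,0,0,0,0]
    - [1,0,0,0,0]
    - [1,0,0,0,0]
    - [1,0,0,0,0]
    - [1,0,0,0,0]
    - [1,0,0,0,0]
    - [1,0,0,0,0]

```text
time: 12.53
tool_pos: [0.439, 0.1149, 0.3748]
tcp_rot: [3.138, -0.153, -0.0]
wrist_force: [-0.1, -0.3, -0.2]
width: 0.996
grip_force: 0.0
```

```bash
python3 -c "
from workcell import bot
print(bot.finish_job())"
```

```text
the job is handed in; nothing more can be done
None
```

The carrier with its four jars hangs upright from the hook, which is back at the top; the gripper has let go and moved clear, and the job was handed in at 12.5 s.

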